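Lock the portafilter into the espresso machine

TASK

Take the portafilter out of the tamping stand, bring it under the espresso machine's hood, push it up into the collar with the handle under the yellow dot, and turn it counter-clockwise (seen from above) until the handle is under the white dot and its lugs have dropped into their lock pockets. Let go so that it hangs there by itself, and do not disturb the salt shaker, shot glass and pepper mill.

Things in the scene. Friction and masses are not known exactly. Their poses are not given: they have to be found in the camera images.
- machine: Red espresso machine, fixed. Origin on the worktop exactly below the vertical axis of its collar; its front is its own -x. Base plate 22 mm high, x -60 to +128, y +-59 mm; column x +72 to +128, y +-58 mm, up to z 288 mm. Angles below are handle directions measured from the machine's -x, + = counter-clockwise from above.
- hood (a point): Centre of the underside (z 231 mm) of the round red hood, radius 88 mm about the collar axis, top at z 304 mm. With the portafilter in the collar, a vertical gripper on the handle would hit the hood: lean the tool 25 to 40 degrees outward, away from the collar axis.
- collar (a point): Centre of the underside (z 200 mm) of the steel collar under the hood; axes as the machine's. Outer radius 50 mm, bore radius 30.5 mm, ceiling 22 mm above the underside. Three equal lug slots 120 degrees apart, slot wall radius 40 mm.
- entry_dot (a point): Yellow dot on the hood's upper shoulder (radius 83 mm, z 286 mm) at -42 degrees: with the handle here (+-5 degrees) the three lugs pass straight up through the collar's open gaps. A solid stop keeps the lugs from going below -47 degrees.
- sill (a point): Top middle of one raised brass sill, 8 mm above the collar underside. Sills span -27 to -13 degrees, between gap and pocket: while turning, the lug undersides must be more than 8 mm above the collar underside (at most 12, at the ceiling).
- pocket (a point): Floor middle of the front lock pocket, 5 mm above the collar underside, at 0 degrees. Each pocket spans -13 to +13 degrees, so the lugs drop in with the handle at 0 (+-3) degrees; a solid stop ends the turn at about +3.
- lock_dot (a point): White dot on the hood's upper shoulder (radius 83 mm, z 286 mm) at 0 degrees, straight ahead of the machine: handle direction when locked.
- portafilter: Steel basket with black handle, 0.2 to 0.36 kg. Origin: centre of the basket's flat underside; z up; handle along its own -x. Basket radius 27 to 28, height 46 mm, chamfered top. Locked: origin on the collar axis, 31 mm below the collar underside (world z 169 mm), axes parallel to the machine's. Pushed up to the ceiling: origin 24 mm below the collar underside.
- lug (a point): Underside of the brass lug over the handle, x -32.5, z 36 mm in the portafilter's frame. Three equal lugs 120 degrees apart, 10.5 mm wide, 6 mm thick, tips at radius 36.5 mm.
- grip (a point): Middle of the place to hold the black handle: x -108, y 0, z 16 mm in the portafilter's frame, axes as the portafilter's. The grip runs from x -60 to -134 mm, 22 mm wide and 22 mm high with flat sides; hold it firmly (about 90 N), or the heavier basket droops.
- stand: Dark wooden tamping stand, round, fixed, foot radius 46 mm; origin under its centre on the worktop. The basket's underside rests at z 30 mm inside a low steel rim (inner radius 29.5 mm, outer 35.5 mm, top at z 36 mm).
- salt_shaker: Salt shaker, 44 mm diameter, 90 mm high, loose, to one side of the handle (85 to 92 mm from its centre line); origin under its centre.
- shot_glass: Shot glass, 49 mm diameter, 59 mm high, loose, to one side of the handle (85 to 92 mm from its centre line); origin under its centre.
- pepper_mill: Brown wooden pepper mill, 58 mm diameter, 163 mm high, loose, in front of the machine about 100 mm to the side of the locked handle, on the side away from the yellow dot; origin under its centre.

How it is judged (in metres and radians):
On the way, in this order (a step that is already met when the one before it is completed fails the run):
1. the portafilter is lifted clear of the tamping stand (height (world z) of portafilter above 0.06 m), for 0.1 s.
2. the portafilter is pushed up into the collar at the yellow dot (horizontal distance between portafilter and collar below 0.006 m and z of portafilter in the frame of collar between -0.031 and -0.018 m and angle between the x axis of portafilter and the x axis of machine, either way round above 0.5 rad), for 0.1 s.
At the end, for the whole second after the job is handed in: The portafilter hangs by itself, level and at rest, in the machine's collar: on the collar axis within 4 mm, its lugs down in the lock pockets (origin 29 to 33.5 mm below the collar underside), its handle within 8 degrees of the machine's front direction (white dot), released (horizontal distance between portafilter and collar below 0.004 m and z of portafilter in the frame of collar between -0.0335 and -0.029 m and angle between the x axis of portafilter and the x axis of machine, either way round below 0.14 rad and x of grip in the frame of collar below -0.08 m and angle between portafilter's own z axis and vertical below 0.08 rad and linear speed of portafilter below 0.02 m/s and contact force between the fingers and portafilter below 0.1 N); the robot touches nothing.
It fails at once if the salt shaker is moved more than 3 cm or tipped (distance of salt_shaker from where it was at the start of the episode above 0.03 m or angle between salt_shaker's own z axis and vertical above 0.5 rad).
It fails at once if the shot glass is moved more than 3 cm or tipped (distance of shot_glass from where it was at the start of the episode above 0.03 m or angle between shot_glass's own z axis and vertical above 0.5 rad).
It fails at once if the pepper mill is moved more than 3 cm or tipped (distance of pepper_mill from where it was at the start of the episode above 0.03 m or angle between pepper_mill's own z axis and vertical above 0.5 rad).
It also fails if it takes over 50 s, if anything falls off the work surface, if the arm or the gripper's body presses on something with over 40 N, if the wrist force passes 120 N, or if a joint passes its speed limit or range.

ROBOT

A 6-joint arm with a two-finger parallel gripper is mounted at the origin on the work surface; the furniture and walls round the work are solid. World frame = base frame: x ahead of the robot, y to its left, z up, the work surface at z = 0. Lengths are in mm, angles in rad, forces in N, time in s.
With the tool pointing down it reaches from about 325 to 850 mm from the base axis. Payload 4.4 kg.
Tool frame: the origin (TCP) lies midway between the tips of the shut fingers; the grasp point (between the pads) lies 19 mm behind it; z points along the fingers, y is the line along which they close (so a half turn about z gives the same grasp; the last joint's range is limited). The gripper opens to 94 mm and grips with 3 to 60 N. Pads are 16 mm wide; open, the fingers measure 119 mm over their backs; the gripper's body (75 mm by 177 mm) begins 78 mm behind the grasp point.
Start: joints at [-1.31, 0.207, 1.542, -0, 1.393, -0.15], TCP at [230.137, -526.938, 205.447] pointing down, gripper open.
Joint ranges: [-2.73, 2.73], [-0.86, 2.22], [0.23, 2.46], [-1.11, 4.25], [0.08, 2.63], [-2.82, 2.82]. Speed limits (rad/s): [2.79, 2.79, 3.14, 3.14, 3.14, 3.14].

INTERFACE

Orientations are given as a rotation vector (axis times angle).
In Python, from workcell import robot gives the robot as it stands.
- The arm moves only by the tool carry_out, never from a script. Its argument "moves" is text: rows parted by semicolons, each of 5 numbers parted by spaces: the shift along the world's x, y, z in cm, then the turn about the world's z in rad, then the opening, from -1 (shut) to 1 (fully open). In form: tx ty tz twist fingers; .... A call has 1 to 12 rows; each row is the pose to reach, as a shift and turn from the pose commanded when the call began; what a row does not reach only later rows make up. A row lasts 1/10 s, in which the tool goes at most 50 mm and 8.59 degrees, less where a joint would pass 70% of its speed; a pose out of reach is approached as far as the arm can. A call with a gripper value outside its range is refused whole. The fingers move at their own pace and stop on an object; "squeeze" is the grip in N (left out, the last holds). Time passes only in rows, so rows that repeat a pose let the fingers close. It gives the time, the measured TCP pose, the force, the opening and the grip force at its end, in the units of the state.
- robot.get_state(): the state, without advancing time (a new reading comes with each control period).
- robot.read_camera(name): name is "side" or "top" or "wrist"; returns a dict with "color" (480x640x3 uint8, red, green, blue), "fx", "fy", "cx", "cy" (pixels), "R" (3x3) and "t" (3): a world point X has camera coordinates R X + t. Camera axes: x right, y down, z forward; pixel columns grow to the right and rows downward; lengths in mm; the calibration is good to about 2 mm. The wrist camera is an equidistant fisheye: a pixel r from the principal point sees the ray r / f radians off the axis. A picture is of the moment at which its call begins. There is no depth.
- robot.sign_off(): hands the job in; it is judged then, once.
The state is a dict: "clock": time; "joint_positions": joint angles; "qvel": joint speeds; "effort": joint torques, N m; "tool_pos": TCP position; "ee_rot": TCP orientation; "ft_force": force on the tool from outside, world axes, zero at the start; "torque": the same for the moment, N m; "width": opening from 0.0 (shut) to 1.0 (fully open); "gripper_force": force on a finger pad.
Only numpy, scipy, OpenCV 4.12 (cv2) and the standard library are available. Lean on these libraries where they do the work, as an engineer would, in place of code of your own. Each camera call takes 0.05 s, during which the arm holds its last target. There are 200 camera calls.

## Working session

There is one attempt and no reset: what is moved stays moved. The work goes in short steps, Python scripts to look and compute and a tool call to move; the robot and the scene stay as the last step left them, time stands still between calls to the robot, and variables do not carry over. Pictures are saved under pics/ and viewed, at most 10 in all, crops included, and the job is handed in when it is done.

Besides the shell and the picture viewer there is one more tool, called after "Request:" as name(argument=value, ...) on one line, values as JSON. carry_out: Moves the arm, as the interface text tells. Its arguments: {"type":"object","properties":{"moves":{"type":"string"},"squeeze":{"type":"number"}},"required":["moves"]}

```bash
mkdir -p pics
cat > h.py <<'E'
import numpy as np, cv2
from workcell import robot
def cam(n,save=None):
    c=robot.read_camera(n)
    for k in 'Rt': c[k]=np.array(c[k],float)
    c['t']=c['t'].ravel()
    if save: cv2.imwrite(f'pics/{save}.png',cv2.cvtColor(c['color'],cv2.COLOR_RGB2BGR))
    return c
def proj(c,P):
    p=c['R']@np.array(P,float)+c['t']; return np.array([c['fx']*p[0]/p[2]+c['cx'],c['fy']*p[1]/p[2]+c['cy']])
def onz(c,uv,z):
    d=c['R'].T@np.array([(uv[0]-c['cx'])/c['fx'],(uv[1]-c['cy'])/c['fy'],1]); o=-c['R'].T@c['t']
    return o+d*(z-o[2])/d[2]
E
python3 - <<'E'
from h import *
s=robot.get_state(); print(s)
for n in('top','side'):
    c=cam(n,n+'0'); print(n,c['fx'],c['cx'],c['cy'],-c['R'].T@c['t'],c['R'].round(3).tolist())
E
ls
```

```text
{'clock': 0.0, 'joint_positions': array([-1.30945014e+00,  2.07413678e-01,  1.54292252e+00,  1.32544656e-05,
        1.39351854e+00, -1.50498651e-01]), 'qvel': array([ 3.86688494e-07, -1.95271349e-04,  3.75095518e-04, -2.03951071e-04,
       -1.83584875e-03,  1.17198580e-03]), 'effort': array([-6.89270419e-04, -3.70886028e+01, -2.81417727e+01,  6.96426071e-02,
        3.62087949e-02, -1.54863847e-04]), 'tool_pos': array([ 229.9576971, -526.1394275,  204.3093297]), 'ee_rot': array([-3.07300872e+00, -6.41896427e-01,  1.76250603e-04]), 'ft_force': array([ 0.55494871, -0.43249906,  0.50534373]), 'torque': array([ 0.01711058, -0.00594606, -0.01130568]), 'gripper_force': 0.0, 'width': 0.9999087579469997}
top 449.6290308702334 318.84841237780256 239.90316134477322 [ 332.14682596   90.64694426 1139.40717301] [[0.025, -1.0, 0.006], [-0.995, -0.025, -0.098], [0.099, -0.004, -0.995]]
side 589.3329486385777 320.7282603856682 236.6557369269843 [ -99.3842114   384.61955406 1108.36974402] [[-0.509, -0.861, -0.004], [-0.708, 0.422, -0.566], [0.488, -0.285, -0.825]]
h.py
pics
```

View pics/top0.png

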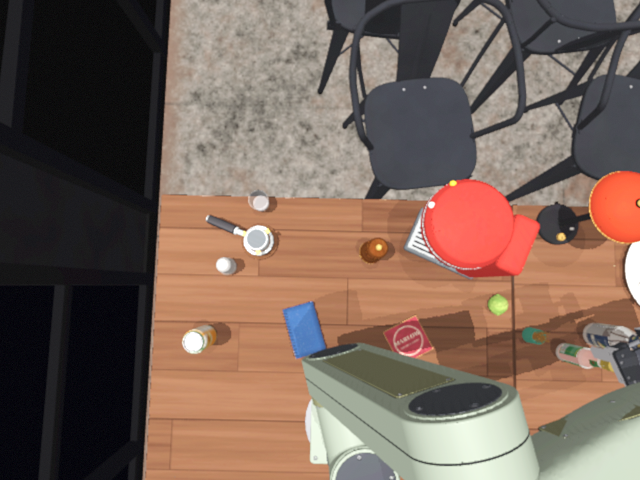

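View pics/side0.png

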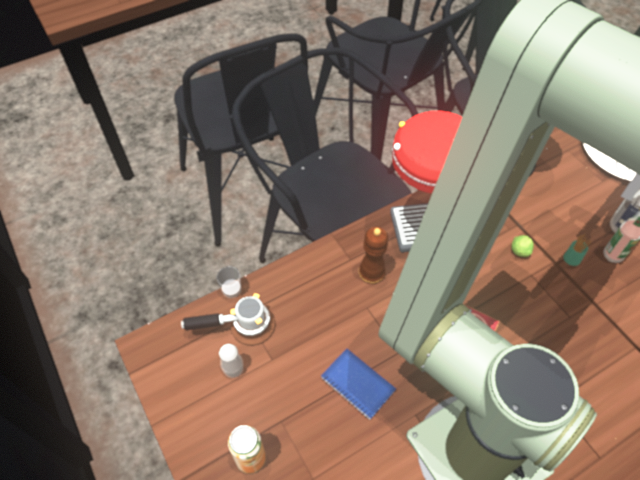

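Run:
```python
from h import *
t=cv2.imread('pics/top0.png'); s=cv2.imread('pics/side0.png')
a=cv2.resize(t[190:290,195:295],(400,400),interpolation=cv2.INTER_CUBIC)
b=cv2.resize(s[255:385,175:305],(400,400),interpolation=cv2.INTER_CUBIC)
cv2.imwrite('pics/crop1.png',np.hstack([a,b]))
for n,im,roi in(('top',t,(425,175,475,215)),('side',s,(385,112,420,160))):
    x0,y0,x1,y1=roi; r=im[y0:y1,x0:x1].astype(int); B,G,R=r[...,0],r[...,1],r[...,2]
    for nm,m in(('yel',(R>150)&(G>120)&(B<110)),('wht',(R>150)&(G>140)&(B>130))):
        k,l,st,ce=cv2.connectedComponentsWithStats(m.astype(np.uint8))
        print(n,nm,[(st[i,4],(ce[i]+[x0,y0]).round(2)) for i in range(1,k)])
```

```text
top yel [(np.int32(35), array([452.46, 182.8 ]))]
top wht [(np.int32(14), array([472.57, 176.86])), (np.int32(1), array([446., 184.])), (np.int32(2), array([452.5, 183. ])), (np.int32(180), array([431.14, 196.07]))]
side yel [(np.int32(12), array([401.92, 125.33]))]
side wht [(np.int32(231), array([397.02, 120.1 ])), (np.int32(1), array([419., 112.])), (np.int32(185), array([390.61, 148.39])), (np.int32(9), array([394.33, 157.22]))]
```

View pics/crop1.png

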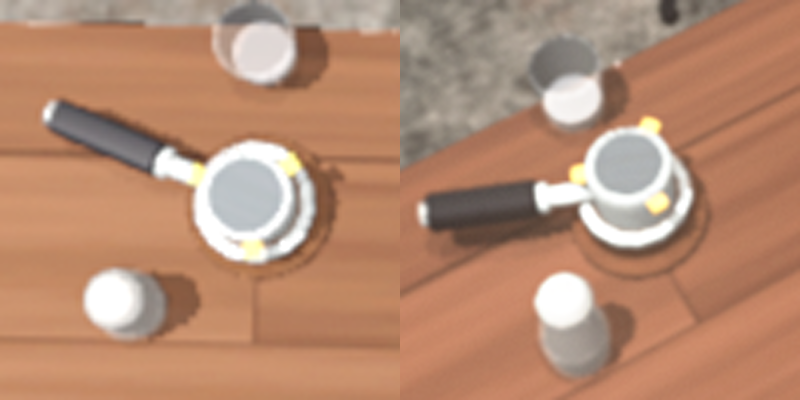

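Run:
```python
from h import *
from scipy.optimize import least_squares
t=cv2.imread('pics/top0.png'); s=cv2.imread('pics/side0.png')
C={'top':cam('top'),'side':cam('side')}
I={'top':t,'side':s}
def blobs(n,roi,f,amin):
    x0,y0,x1,y1=roi; r=I[n][y0:y1,x0:x1].astype(int); m=f(r[...,0],r[...,1],r[...,2])
    k,l,st,ce=cv2.connectedComponentsWithStats(m.astype(np.uint8))
    return [(st[i,4],ce[i]+[x0,y0]) for i in range(1,k) if st[i,4]>=amin]
wf=lambda B,G,R:(B>205)&(G>205)&(R>205)
for n,roi in(('top',(424,198,438,212)),('side',(390,138,404,154))): print(n,'white',blobs(n,roi,wf,2))
yf=lambda B,G,R:(R>170)&(G>130)&(R-B>70)&(G-B>50)
L={}
for n,roi in(('top',(235,225,275,257)),('side',(225,285,280,330))):
    L[n]=blobs(n,roi,yf,3); print(n,'lugs',[(a,p.round(1)) for a,p in L[n]])
df=lambda B,G,R:(R<85)&(G<85)&(B<85)
H={}
for n,roi in(('top',(200,208,238,236)),('side',(176,312,222,332))):
    H[n]=max(blobs(n,roi,df,10),key=lambda q:q[0]); print(n,'handle',H[n], onz(C[n],H[n][1],48))
print('basket top', onz(C['top'],(256.75,238),76)[:2],'side',onz(C['side'],(175+627/3.077,255+163/3.077),76)[:2])
for nm,uv,us,z in(('salt',(195+118/4,190+298/4),(175+164/3.077,255+299/3.077),85),('glass',(195+263/4,190+52/4),(175+172/3.077,255+100/3.077),5),('mill',(379,247),(377,232),160)):
    print(nm,onz(C['top'],uv,z)[:2].round(1),onz(C['side'],us,z)[:2].round(1))
# lug based circle
for n in L: print(n,[onz(C[n],p,72)[:2].round(1) for a,p in L[n]])
```

```text
top white [(np.int32(32), array([431.     , 204.28125]))]
side white [(np.int32(34), array([396.5       , 145.70588235]))]
top lugs [(np.int32(8), array([268.5, 229.5])), (np.int32(3), array([244.7, 231.3]))]
side lugs [(np.int32(20), array([256.5, 294.4])), (np.int32(20), array([231.8, 311. ])), (np.int32(17), array([258.5, 321.5]))]
top handle (np.int32(10), array([224.8, 221.3])) [480.10561783 317.68630137  48.        ]
side handle (np.int32(139), array([201.69784173, 325.51079137])) [465.7189004  328.88489489  48.        ]
basket top [438.26173911 234.26610732] side [307.91570034  16.16914753]
salt [373.1 306.1] [370.7 310.7]
glass [535.4 237.1] [538.9 235.9]
mill [416.9 -44.9] [415.3 -43.8]
top [array([459.8, 207.5]), array([453.9, 264.2])]
side [array([459.6, 207.8]), array([451.6, 266.4]), array([404.4, 231.7])]
```

```bash
cat > fit.py <<'E'
from h import *
from scipy.optimize import least_squares
T=cv2.imread('pics/top0.png'); S=cv2.imread('pics/side0.png')
C={'top':cam('top'),'side':cam('side')}
def res(p,obs,f): return np.concatenate([proj(C[n],f(p,k))-uv for n,k,uv in obs])
def mf(p,a): th=p[2]+np.deg2rad(a); return [p[0]-83*np.cos(th),p[1]-83*np.sin(th),286]
ob=[('top',0,(431,204.3)),('side',0,(396.5,145.7)),('top',-42,(452.5,182.8)),('side',-42,(401.9,125.0))]
r=least_squares(res,[500,-250,2.],args=(ob,mf))
r2=least_squares(res,r.x,args=(ob[::2],mf))
for q in (r,r2): print('machine',q.x.round(3),q.fun.round(2))
def pf(p,k):
    x,z=k[:2]; y=k[2] if len(k)>2 else 0
    c,s=np.cos(p[2]),np.sin(p[2]); return [p[0]+c*x-s*y,p[1]+s*x+c*y,30+z]
lug=lambda a:(-32*np.cos(np.deg2rad(a)),42,-32*np.sin(np.deg2rad(a)))
c4=lambda x,y:(195+x/4-.4,190+y/4-.4); c3=lambda x,y:(175+x/3.077-.4,255+y/3.077-.4)
H={}
for n,(x0,y0,x1,y1),im in(('top',(203,210,240,234),T),('side',(178,312,222,334),S)):
    g=im[y0:y1,x0:x1].max(2); m=(g<95).astype(np.uint8)
    k,l,st,ce=cv2.connectedComponentsWithStats(m,connectivity=8); i=1+st[1:,4].argmax()
    H[n]=ce[i]+[x0,y0]; print(n,st[i],H[n])
ob=[('top',lug(0),c4(196,173)),('top',lug(120),c4(253,247)),('top',lug(240),c4(290,163)),
 ('side',lug(0),(231.8,311)),('side',lug(120),(258.5,321.5)),('side',lug(240),(256.5,294.4)),
 ('top',(0,46),c4(247,192)),('side',(0,46),c3(227,163)),
 ('top',(-97,24),H['top']),('side',(-97,22),H['side'])]
r=least_squares(res,[435,235,-1.1],args=(ob,pf),loss='soft_l1'); print('pf',r.x.round(3)); print(r.fun.reshape(-1,2).round(1).tolist())
E
python3 fit.py
```

```text
machine [ 458.522 -203.406    4.3  ] [ 0.34 -0.37 -0.17  1.05  0.41  0.09 -0.32 -0.2 ]
machine [ 458.884 -203.322    4.312] [ 0.1 -0.1 -0.1  0.1]
top [ 7  6 26 12 44] [223.56818182 220.97727273]
side [  6   3  38  18 398] [202.10301508 323.11557789]
pf [438.452 235.279  -1.965]
[[0.8, -0.2], [-0.1, 0.0], [0.4, -0.1], [0.9, -0.1], [-0.3, -1.1], [-0.5, 1.1], [-0.0, 0.3], [0.4, 0.3], [-2.3, 1.7], [-0.9, -3.4]]
```

Request:
carry_out(moves="0 0 5 0 1;0 0 10 0 1;0 0 15 0 1;1 5 17 0 1;3 9 17 0 1;4 14 17 0.1 1;6 19 17 0.2 1;7 24 17 0.3 1;9 28 17 0.4 1;10 33 17 0.5 1;11 37 17 0.6 1;12 41 17 0.7 1", squeeze=90)

```text
clock: 1.5
tool_pos: [350.1, -115.0, 375.7]
ee_rot: [2.664, 1.663, 0.001]
ft_force: [0.2, -0.4, 0.1]
width: 1.003
gripper_force: 0.0
```

Run:
```python
from h import *
C=cam('top')
for uv in((207.1,217.6),(237.6,230.4)):
    for z in(46,57): print(uv,z,onz(C,uv,z).round(1))
```

```text
(207.1, 217.6) 46 [488.4 361.8  46. ]
(207.1, 217.6) 57 [486.8 359.1  57. ]
(237.6, 230.4) 46 [458.7 285.8  46. ]
(237.6, 230.4) 57 [457.5 283.9  57. ]
```

Request:
carry_out(moves="1 5 0 0 1;3 10 0 0 1;4 14 0 0 1;6 19 0 0.08 1;7 24 0 0.08 1;8 28 -2 0.08 1;10 33 -4 0.08 1;11 38 -7 0.08 1;12.5 42 -10 0.08 1;13.6 46.9 -13 0.08 1;13.6 46.9 -18 0.08 1;13.6 46.9 -22 0.08 1")

```text
clock: 2.75
tool_pos: [487.1, 353.9, 162.2]
ee_rot: [2.598, 1.766, 0.006]
ft_force: [0.5, 0.3, 0.0]
width: 0.999
gripper_force: 0.0
```

Run:
```python
from h import *
c=cam('wrist','w1'); print(c['fx'],c['cx'],c['cy'],-c['R'].T@c['t'],c['R'].round(3).tolist())
from scipy.spatial.transform import Rotation as Ro
s=robot.get_state(); print(s['tool_pos'],Ro.from_rotvec(s['ee_rot']).as_matrix().round(3).tolist())
def fp(P):
    p=c['R']@np.array(P,float)+c['t']; th=np.arctan2(np.hypot(p[0],p[1]),p[2]); ph=np.arctan2(p[1],p[0])
    return (c['fx']*th*np.cos(ph)+c['cx'],c['fy']*th*np.sin(ph)+c['cy'])
for a in(134,60,0): print(a,fp([438.5+a*.371,235.3+a*.928,57 if a else 76]))
```

```text
371.64829954431775 317.8285372234695 240.85482585678895 [510.62999083 414.96562333 341.82371342] [[0.93, -0.368, 0.003], [-0.359, -0.905, 0.228], [-0.082, -0.213, -0.974]]
[480.53477542 349.91819656 151.07622971] [[0.369, 0.93, -0.014], [0.93, -0.369, -0.007], [-0.012, -0.011, -1.0]]
134 (np.float64(316.302928525719), np.float64(231.9966684948294))
60 (np.float64(316.1348923801667), np.float64(318.27534584390867))
0 (np.float64(316.01738995901616), np.float64(389.17622632381637))
```

View pics/w1.png

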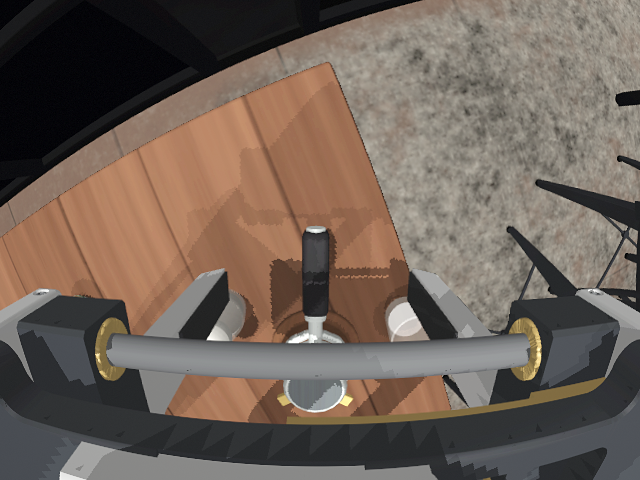

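Request:
carry_out(moves="0 0 -3 0 1;0 0 -6 0 1;0 0 -9 0 1;0 0 -11 0 1;0 0 -11 0 1;0 0 -11 0 1")

```text
clock: 3.4
tool_pos: [486.5, 351.1, 53.8]
ee_rot: [2.601, 1.762, 0.001]
ft_force: [1.1, 0.9, -0.2]
width: 1.001
gripper_force: 0.0
```

```bash
cat > st.py <<'E'
from h import *
from scipy.spatial.transform import Rotation as Ro
s=robot.get_state(); print(s['clock'],s['tool_pos'],Ro.from_rotvec(s['ee_rot']).as_matrix().round(3).tolist(),s['ft_force'],s['torque'],s['width'],s['gripper_force'])
E
python3 st.py
```

```text
3.4 [486.54690901 351.13781021  53.82325152] [[0.371, 0.929, 0.0], [0.929, -0.371, 0.0], [0.0, 0.0, -1.0]] [ 1.12767988  0.93756895 -0.2360404 ] [-0.00936009 -0.09932552 -0.02336067] 1.0009577508071839 0.0
```

Request:
carry_out(moves="0 0 0 0 1;0 0 0 0 1;0 0 0 0 1")

```text
clock: 3.7
tool_pos: [486.9, 351.8, 54.4]
ee_rot: [2.6, 1.763, 0.004]
ft_force: [-0.4, -0.0, 0.2]
width: 0.996
gripper_force: 0.0
```

Request:
carry_out(moves="0 0.3 -1 0 1;0 0.3 -2.1 0 1;0 0.3 -2.1 0 0.2;0 0.3 -2.1 0 -1;0 0.3 -2.1 0 -1;0 0.3 -2.1 0 -1;0 0.3 -2.1 0 -1;0 0.3 -2.1 0 -1;0 0.3 -2.1 0 -1;0 0.3 -2.1 0 -1", squeeze=90)

```text
clock: 4.7
tool_pos: [486.0, 354.3, 32.0]
ee_rot: [2.6, 1.763, 0.0]
ft_force: [0.0, 0.5, 0.2]
width: 0.355
gripper_force: 0.0
```

Request:
carry_out(moves="0 0 0 0 -1;0 0 0 0 -1;0 0 0 0 -1;0 0 0 0 -1;0 0 0 0 -1")

```text
clock: 5.2
tool_pos: [485.9, 354.3, 31.8]
ee_rot: [-2.6, -1.763, 0.0]
ft_force: [-1.6, 0.2, -0.1]
width: 0.231
gripper_force: 60.0
```

Request:
carry_out(moves="0 0 0.5 0 -1;0 0 1 0 -1;0 0 2 0 -1;0 0 4 0 -1;0 0 7 0 -1;0 0 10 0 -1;0 0 10 0 -1;0 0 10 0 -1")

```text
clock: 6.0
tool_pos: [486.3, 354.5, 132.5]
ee_rot: [2.6, 1.763, 0.003]
ft_force: [-1.3, -0.3, -3.4]
width: 0.23
gripper_force: 60.0
```

```bash
python3 st.py
python3 - <<'E'
from h import *
t=cam('top','t2'); s=cam('side','s2'); w=cam('wrist','w2')
a=cv2.imread('pics/s2.png')[230:360,150:310]; b=cv2.imread('pics/w2.png')[200:430,220:420]
cv2.imwrite('pics/c2.png',np.hstack([cv2.resize(a,(480,390),interpolation=2),cv2.resize(b,(320,390),interpolation=2)]))
E
```

```text
6.0 [486.34963187 354.5171565  132.47450578] [[0.37, 0.929, 0.002], [0.929, -0.37, 0.001], [0.002, 0.001, -1.0]] [-1.32826854 -0.27704566 -3.446715  ] [ 0.2829645  -0.12965407  0.00627061] 0.22973557599523048 59.992234110832214
```

View pics/c2.png

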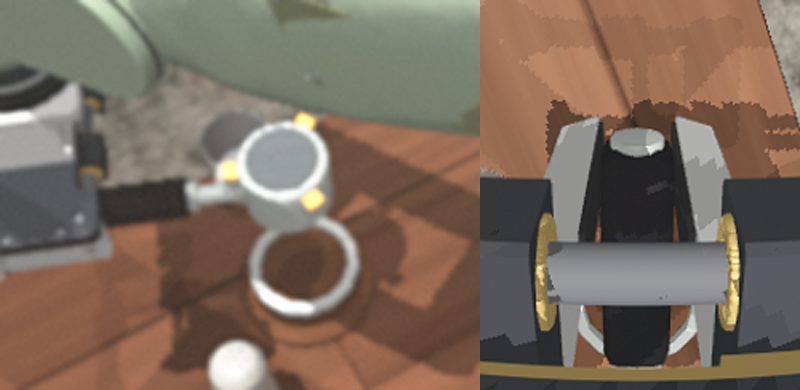

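```bash
cat > fit2.py <<'E'
from h import *
import sys
from scipy.optimize import least_squares
from scipy.spatial.transform import Rotation as Ro
def lugs(im,c,guess,rad=11):
    # yellow blobs near predicted pixels
    out=[]; I=im.astype(int); R,G,B=I[...,0],I[...,1],I[...,2]
    m=((R>150)&(G>115)&(R-B>60)&(G-B>40)).astype(np.uint8)
    k,l,st,ce=cv2.connectedComponentsWithStats(m)
    for g in guess:
        d=[(np.hypot(*(ce[i]-g)),i) for i in range(1,k) if st[i,4]>=3]
        d=min(d) if d else (99,0); out.append(ce[d[1]] if d[0]<rad else None)
    return out
def pose(p): return Ro.from_euler('ZY',[p[3],p[4]]),np.array(p[:3])
def pt(p,q): R,t=pose(p); return R.apply(q)+t
LUG=[np.array([-32*np.cos(a),-32*np.sin(a),42]) for a in np.deg2rad([0,120,240])]
def fit(p0):
    ob=[]
    for n in('top','side'):
        c=cam(n)
        for L,u in zip(LUG,lugs(c['color'],c,[proj(c,pt(p0,L)) for L in LUG])):
            if u is not None: ob.append((c,L,u))
    f=lambda p:np.concatenate([proj(c,pt(p,L))-u for c,L,u in ob]+[(p-p0)*[.05,.05,.05,5,5]])
    r=least_squares(f,p0); return r.x,r.fun[:-5].reshape(-1,2),len(ob)
E
python3 - <<'E'
from fit2 import *
s=robot.get_state(); p=s['tool_pos']
p0=np.array([p[0]-128*.371,p[1]-128*.928,p[2]+14-16,np.deg2rad(68.2)-np.pi,0])
x,f,n=fit(p0); print(p0,x.round(3),n,f.round(1).tolist(),np.rad2deg(x[3:]))
E
```

```text
[436.8574945  234.6391378  127.43437159  -1.9512781    0.        ] [ 4.36501e+02  2.34498e+02  1.28112e+02 -1.94400e+00  3.00000e-03] 6 [[0.4, 0.2], [-0.5, 0.1], [0.2, -0.1], [0.2, -0.2], [0.2, -0.3], [-0.5, 0.4]] [-111.36899964    0.19671684]
```

Request:
carry_out(moves="0 0 3 0 -1;0 0 6 0 -1;1 -2 9 0 -1;2 -4.5 12 -0.05 -1;3.5 -7.5 13 -0.12 -1;5 -11 13 -0.2 -1;6.5 -14 13 -0.28 -1;8 -17 13 -0.36 -1;9.5 -20 13 -0.44 -1;11 -23 13 -0.52 -1;12.5 -26 13 -0.6 -1;14 -29 13 -0.68 -1")

```text
clock: 7.45
tool_pos: [625.9, 63.0, 260.3]
ee_rot: [-3.04, -0.79, 0.004]
ft_force: [-0.1, 0.6, -2.6]
width: 0.232
gripper_force: 60.0
```

Request:
carry_out(moves="1.5 -3 0 -0.04 -1;3 -6 0 -0.09 -1;4.5 -9 0 -0.09 -1;6 -12 0 -0.09 -1;8 -14.5 0 -0.09 -1;8.5 -15.2 -2 -0.09 -1;8.5 -15.2 -5 -0.09 -1;8.5 -15.2 -8 -0.09 -1;8.5 -15.2 -10.5 -0.09 -1;8.5 -15.2 -11.7 -0.09 -1;8.5 -15.2 -11.7 -0.09 -1;8.5 -15.2 -11.7 -0.09 -1")

```text
clock: 8.65
tool_pos: [711.4, -87.8, 145.4]
ee_rot: [3.072, 0.658, 0.001]
ft_force: [0.2, -0.1, -1.8]
width: 0.231
gripper_force: 60.0
```

```bash
cat > loc.py <<'E'
from fit2 import *
s=robot.get_state(); p=s['tool_pos']; x=Ro.from_rotvec(s['ee_rot']).as_matrix()[:,0]; a=np.arctan2(x[1],x[0])
p0=np.array([p[0]-128*np.cos(a),p[1]-128*np.sin(a),p[2]-1.3,a-np.pi,0])
x,f,n=fit(p0); print(s['clock'],p.round(1),np.rad2deg(a).round(2),s['ft_force'].round(1),'\n',p0.round(1),x.round(3),n,f.round(1).tolist(),np.rad2deg(x[3:]).round(2)+[180,0])
print('rel TCP',(x[:3]-p).round(1))
E
python3 loc.py; python3 st.py; python3 -c "
from h import *
cam('side','s3');cam('top','t3')
cv2.imwrite('pics/c3.png',np.hstack([cv2.imread('pics/s3.png')[40:340,240:640],cv2.imread('pics/t3.png')[100:400,240:640]]))"
```

```text
8.65 [711.4 -87.8 145.4] 24.17 [ 0.2 -0.1 -1.8] 
 [ 594.6 -140.2  144.1   -2.7    0. ] [ 594.627 -140.201  144.06    -2.72     0.   ] 0 [] [24.17  0.  ]
rel TCP [-116.8  -52.4   -1.3]
8.75 [712.41921924 -88.01846518 147.23362217] [[0.912, 0.409, 0.004], [0.409, -0.912, -0.001], [0.003, 0.002, -1.0]] [ 1.14420128 -0.4510801  -3.1816489 ] [ 0.13409803 -0.26814715 -0.09017152] 0.23164657104231304 59.99864101409912
```

View pics/c3.png

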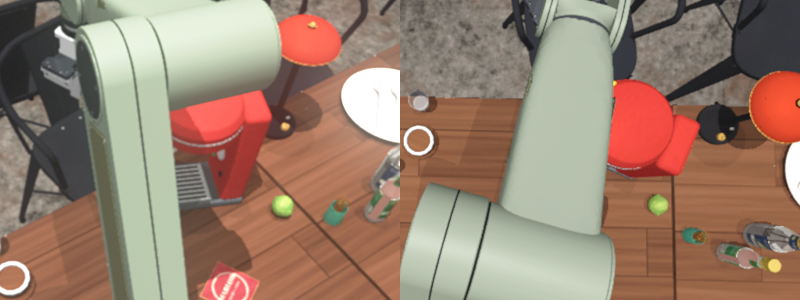

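Request:
carry_out(moves="-2 -0.9 0 0 -1;-4.5 -2.1 0 0 -1;-7 -3.2 0 0 -1;-9 -4.2 0 0 -1;-10.8 -5 0 0 -1;-12 -5.6 0 0 -1;-12.8 -5.9 0 0 -1;-13.3 -6.2 0 0 -1;-13.6 -6.3 0 0 -1;-13.6 -6.3 0 0 -1;-13.6 -6.3 0 0 -1")

```text
clock: 9.95
tool_pos: [575.4, -150.5, 144.8]
ee_rot: [-3.072, -0.658, -0.001]
ft_force: [-0.7, 0.0, -3.3]
width: 0.23
gripper_force: 60.0
```

```bash
python3 st.py; python3 -c "
from h import *
cam('wrist','w4')"
```

```text
9.95 [ 575.40393517 -150.48528521  144.82272792] [[0.912, 0.41, 0.0], [0.41, -0.912, 0.0], [0.0, 0.0, -1.0]] [-0.70552645  0.02781192 -3.26053175] [ 0.12003394 -0.27277451 -0.03437545] 0.23013174889329746 59.998571276664734
```

View pics/w4.png

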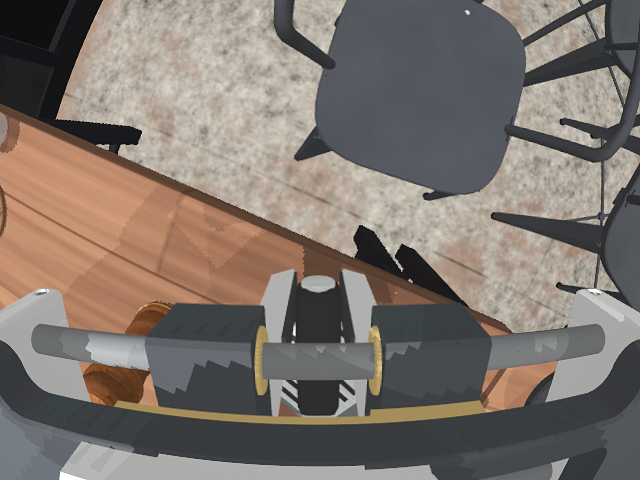

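Request:
carry_out(moves="0 0 0.5 0 -1;0 0 0.8 0 -1;0 0 1 0 -1;0 0 1.2 0 -1;0 0 1.4 0 -1;0 0 1.6 0 -1;0 0 1.6 0 -1")

```text
clock: 10.7
tool_pos: [575.2, -150.8, 161.3]
ee_rot: [3.072, 0.658, 0.001]
ft_force: [-0.0, -0.6, -2.1]
width: 0.229
gripper_force: 60.0
```

```bash
python3 st.py
```

```text
10.7 [ 575.15654514 -150.7982023   161.25320894] [[0.912, 0.409, 0.001], [0.409, -0.912, -0.0], [0.0, 0.0, -1.0]] [-0.04606086 -0.60422282 -2.07554885] [ 0.15069227 -0.3162205  -0.02009143] 0.22932458421592472 59.998648166656494
```

Request:
carry_out(moves="0 0 0.2 0 -1;0 0 0.4 0 -1;0 0 0.6 0 -1;0 0 0.8 0 -1;0 0 1 0 -1;0 0 1 0 -1")

```text
clock: 11.3
tool_pos: [575.2, -150.8, 171.3]
ee_rot: [3.072, 0.658, 0.001]
ft_force: [0.1, 0.1, -2.4]
width: 0.232
gripper_force: 60.0
```

```bash
python3 st.py
```

```text
11.3 [ 575.19687477 -150.83776029  171.33593639] [[0.912, 0.409, 0.001], [0.409, -0.912, -0.0], [0.0, 0.001, -1.0]] [ 0.12681408  0.07070567 -2.3901205 ] [ 0.04843787 -0.26626842  0.02755039] 0.23199361561355583 59.99869644641876
```

Request:
carry_out(moves="0 0 0.1 0 -1;0 0 0.2 0 -1;0 0 0.3 0 -1;0 0 0.4 0 -1;0 0 0.4 0 -1;0 0 0.4 0 -1")

```text
clock: 11.9
tool_pos: [575.0, -150.7, 174.9]
ee_rot: [3.072, 0.658, 0.0]
ft_force: [-0.3, -0.2, -3.1]
width: 0.228
gripper_force: 60.0
```

```bash
python3 st.py
```

```text
11.9 [ 574.95729657 -150.71219155  174.86951471] [[0.912, 0.409, 0.0], [0.409, -0.912, -0.0], [0.0, 0.0, -1.0]] [-0.34390517 -0.18891476 -3.13353501] [ 0.14883097 -0.26718495  0.01139182] 0.2277955690117082 59.99864101409912
```

Request:
carry_out(moves="0 0 0.1 0 -1;0 0 0.1 0 -1;0 0 0.1 0 -1")

```text
clock: 12.2
tool_pos: [574.9, -150.7, 175.8]
ee_rot: [3.072, 0.658, -0.0]
ft_force: [0.4, 0.3, -2.9]
width: 0.231
gripper_force: 60.0
```

Request:
carry_out(moves="0 0 0.1 0 -1;0 0 0.1 0 -1;0 0 0.1 0 -1")

```text
clock: 12.5
tool_pos: [575.0, -150.7, 176.9]
ee_rot: [3.072, 0.658, 0.0]
ft_force: [-0.1, 0.0, -2.5]
width: 0.229
gripper_force: 60.0
```

Request:
carry_out(moves="0 0 0.1 0 -1;0 0 0.1 0 -1;0 0 0.1 0 -1")

```text
clock: 12.8
tool_pos: [575.0, -150.7, 177.9]
ee_rot: [3.072, 0.658, 0.0]
ft_force: [-1.0, 1.0, -2.3]
width: 0.236
gripper_force: 60.0
```

```bash
python3 st.py
```

```text
12.8 [ 574.98394689 -150.72395146  177.90021863] [[0.912, 0.409, 0.0], [0.409, -0.912, -0.0], [0.0, 0.0, -1.0]] [-0.96145448  1.00504769 -2.28445539] [ 0.15701622 -0.29292125  0.03392371] 0.23605172882475547 59.998687505722046
```

Request:
carry_out(moves="0 0 0.1 0 -1;0 0 0.1 0 -1;0 0 0.1 0 -1")

```text
clock: 13.1
tool_pos: [575.0, -150.7, 178.9]
ee_rot: [3.072, 0.658, 0.0]
ft_force: [1.1, -0.2, -3.3]
width: 0.23
gripper_force: 60.0
```

```bash
python3 st.py
```

```text
13.1 [ 574.98249157 -150.72515661  178.91032119] [[0.912, 0.409, 0.0], [0.409, -0.912, -0.0], [0.0, 0.0, -1.0]] [ 1.08126818 -0.15442091 -3.26437173] [ 0.14104811 -0.33047221 -0.00590049] 0.23041883470010555 59.99867856502533
```

Request:
carry_out(moves="0 0 0.1 0 -1;0 0 0.1 0 -1;0 0 0.1 0 -1")

```text
clock: 13.4
tool_pos: [574.9, -150.6, 179.6]
ee_rot: [-3.072, -0.658, 0.0]
ft_force: [0.2, -0.2, -3.9]
width: 0.229
gripper_force: 60.0
```

```bash
python3 st.py
```

```text
13.4 [ 574.87073692 -150.59514583  179.5873077 ] [[0.912, 0.409, -0.0], [0.409, -0.912, 0.0], [-0.0, -0.0, -1.0]] [ 0.15427078 -0.2379209  -3.91948466] [ 0.17699542 -0.49552545 -0.00249481] 0.22866365600605046 59.998193979263306
```

Request:
carry_out(moves="-0.2 0.4 -0.05 0.035 -1;-0.4 0.8 -0.05 0.07 -1;-0.6 1.2 -0.05 0.105 -1;-0.85 1.6 -0.05 0.14 -1;-1.1 1.95 -0.05 0.175 -1;-1.35 2.3 -0.05 0.21 -1;-1.35 2.3 -0.05 0.21 -1")

```text
clock: 14.1
tool_pos: [561.1, -127.0, 179.4]
ee_rot: [-2.985, -0.978, 0.0]
ft_force: [-0.3, 0.4, -4.4]
width: 0.226
gripper_force: 60.0
```

```bash
python3 st.py
```

```text
14.1 [ 561.1265294  -127.04578071  179.41006253] [[0.806, 0.592, -0.0], [0.592, -0.806, 0.0], [0.0, -0.0, -1.0]] [-0.29199796  0.38241315 -4.41962556] [ 0.26877663 -0.3001043  -0.05695046] 0.22643887712366312 59.998292326927185
```

Request:
carry_out(moves="-0.27 0.36 0 0.035 -1;-0.55 0.7 0 0.07 -1;-0.85 1.04 0 0.105 -1;-1.15 1.36 0 0.14 -1;-1.47 1.68 0 0.175 -1;-1.8 1.98 0 0.21 -1;-2.14 2.27 0 0.245 -1;-2.49 2.55 0 0.28 -1;-2.49 2.55 0 0.28 -1")

```text
clock: 15.0
tool_pos: [536.2, -101.9, 179.4]
ee_rot: [-2.82, -1.383, 0.0]
ft_force: [-0.4, 0.7, -2.4]
width: 0.228
gripper_force: 60.0
```

```bash
python3 st.py
```

```text
15.0 [ 536.2249211  -101.86679577  179.42407544] [[0.612, 0.791, -0.0], [0.791, -0.612, 0.0], [0.0, -0.0, -1.0]] [-0.39912457  0.73739271 -2.42959191] [ 0.25747565 -0.21398025 -0.02114026] 0.2282936639503789 59.99842822551727
```

Request:
carry_out(moves="-0.36 0.27 0 0.035 -1;-0.73 0.52 0 0.07 -1;-1.1 0.76 0 0.105 -1;-1.49 0.99 0 0.14 -1;-1.88 1.2 0 0.175 -1;-2.28 1.4 0 0.21 -1;-2.69 1.59 0 0.245 -1;-2.69 1.59 0 0.245 -1;-2.69 1.59 0 0.245 -1")

```text
clock: 15.9
tool_pos: [509.7, -86.3, 179.4]
ee_rot: [-2.632, -1.716, -0.0]
ft_force: [0.1, 0.5, -2.8]
width: 0.23
gripper_force: 60.0
```

```bash
python3 st.py
```

```text
15.9 [509.68829169 -86.33032895 179.4029925 ] [[0.404, 0.915, -0.0], [0.915, -0.404, 0.0], [0.0, -0.0, -1.0]] [ 0.0681331   0.53886096 -2.80726536] [ 0.32638651 -0.19383861 -0.0286649 ] 0.2302125664306368 59.998719692230225
```

Request:
carry_out(moves="0 0 -0.15 0 -1;0 0 -0.3 0 -1;0 0 -0.45 0 -1;0 0 -0.6 0 -1;0 0 -0.6 0 -1;0 0 -0.6 0 -1")

```text
clock: 16.5
tool_pos: [509.6, -86.5, 173.2]
ee_rot: [2.631, 1.717, -0.001]
ft_force: [-0.7, -0.8, -1.9]
width: 0.229
gripper_force: 60.0
```

```bash
python3 st.py
```

```text
16.5 [509.57622105 -86.46131292 173.23747866] [[0.402, 0.916, -0.0], [0.916, -0.402, -0.0], [-0.0, -0.0, -1.0]] [-0.65403675 -0.81716887 -1.8910286 ] [ 0.06130555 -0.08487625  0.03531907] 0.22939522562398454 59.9985408782959
```

Request:
carry_out(moves="0 0 -0.1 0 -1;0 0 -0.1 0 -1;0 0 -0.2 0 -1;0 0 -0.2 0 -1")

```text
clock: 16.9
tool_pos: [509.7, -86.7, 171.6]
ee_rot: [2.63, 1.717, -0.001]
ft_force: [-0.9, -2.4, -0.0]
width: 0.233
gripper_force: 60.0
```

```bash
python3 st.py
```

```text
16.9 [509.68773199 -86.65623913 171.62317742] [[0.402, 0.916, 0.0], [0.916, -0.402, -0.001], [-0.001, 0.0, -1.0]] [-0.87484957 -2.44732336 -0.04423835] [-0.2399259   0.15518437 -0.02696979] 0.2325069558895906 59.99967634677887
```

Request:
carry_out(moves="0 0 0 0 -0.4;0 0 0 0 -0.3;0 0 0 0 0;0 0 0 0 0;0 0 0 0 0;0 0 0 0 0;0 0 0 0 0", squeeze=30)

```text
clock: 17.6
tool_pos: [509.7, -86.3, 171.3]
ee_rot: [-2.631, -1.717, -0.0]
ft_force: [-0.2, 0.0, -0.6]
width: 0.5
gripper_force: 0.0
```

```bash
python3 st.py
```

```text
17.6 [509.6593361  -86.27578142 171.3232576 ] [[0.402, 0.916, 0.0], [0.916, -0.402, 0.0], [0.0, 0.0, -1.0]] [-0.23882284  0.02942816 -0.61050084] [-0.01043698 -0.09116133 -0.01727146] 0.5003215560107529 0.0
```

Released; back out along the handle and up, then look.

Request:
carry_out(moves="0.4 0.9 0 0 0;0.8 1.8 0 0 0;1.6 3.7 0 0 0;2.4 5.5 0 0 0;3.2 7.3 0 0 0;4 9.2 1 0 0;4 11 5 0 0;4 14 9 0 0;4 18 12 0 0;4 22 12 0 0;4 26 12 0 0;4 26 12 0 0")

```text
clock: 18.8
tool_pos: [549.0, 179.1, 291.6]
ee_rot: [-2.623, -1.725, -0.003]
ft_force: [0.4, -0.3, 0.2]
width: 0.498
gripper_force: 0.0
```

Request:
carry_out(moves="0 5 0 0 0;0 10 0 0 0;-2 14 0 0 0;-4 18 0 0 0;-6 22 0 0 0;-6 22 0 0 0")

```text
clock: 19.4
tool_pos: [486.4, 398.3, 290.8]
ee_rot: [-2.623, -1.725, 0.001]
ft_force: [0.7, -0.4, 0.3]
width: 0.499
gripper_force: 0.0
```

```bash
python3 st.py
python3 - <<'E'
from fit2 import *
t=cam('top','t5'); s=cam('side','s5')
p=np.array([458.6,-203.4,169,4.3,0])
for n,c in(('t',t),('s',s)): print(n,[proj(c,pt(p,q)).round(1).tolist() for q in([-60,0,27],[-134,0,27],[-138,0,16])])
cv2.imwrite('pics/c5.png',np.hstack([cv2.resize(cv2.imread('pics/s5.png')[90:290,330:530],(400,400),interpolation=2),cv2.resize(cv2.imread('pics/t5.png')[160:280,345:465],(400,400),interpolation=2)]))
E
```

```text
19.4 [486.38316127 398.29085403 290.82023506] [[0.396, 0.918, -0.002], [0.918, -0.396, 0.001], [0.001, -0.002, -1.0]] [ 0.74570185 -0.36592753  0.28769382] [-0.04464573 -0.00198874 -0.03733994] 0.4987670180790471 0.0
t [[430.4, 216.0], [398.6, 201.4], [396.0, 201.5]]
s [[403.0, 176.5], [366.8, 180.0], [364.5, 183.7]]
```

View pics/c5.png

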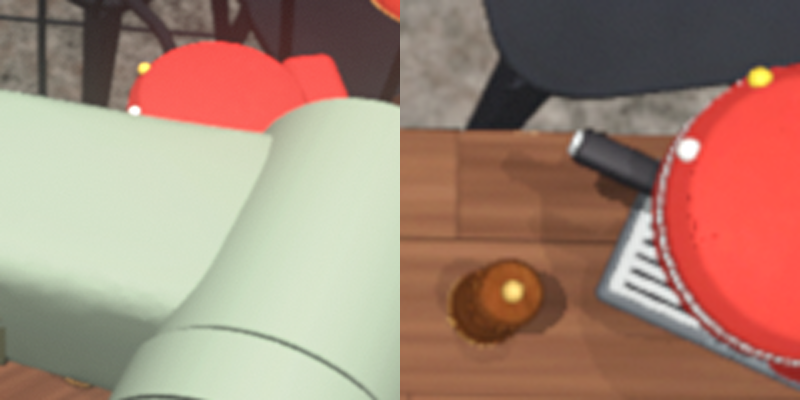

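Request:
carry_out(moves="-4 2 0 0 0;-8 4 0 0 0;-12 6 0 0 0;-16 8 0 0 0;-20.5 9.5 0 0 0;-25 10 0 0 0;-29.5 10 0 0 0;-34 10 0 0 0;-38.5 10 0 0 0;-43 10 0 0 0;-47 10 0 0 0;-47 10 0 0 0")

```text
clock: 20.7
tool_pos: [17.0, 493.0, 291.6]
ee_rot: [-2.627, -1.722, 0.001]
ft_force: [0.6, 0.1, 0.1]
width: 0.502
gripper_force: 0.0
```

```bash
python3 st.py
python3 - <<'E'
from fit2 import *
s=cam('side','s6')
p=np.array([458.6,-203.4,169,4.3,0])
print([((proj(s,pt(p,q))-[340,100])*4).round(1).tolist() for q in([-60,0,27],[-134,0,27],[-134,0,16])])
cv2.imwrite('pics/c6.png',cv2.resize(cv2.imread('pics/s6.png')[100:240,340:500],(640,560),interpolation=2))
E
```

```text
20.7 [ 17.0469949  492.9868338  291.58475764] [[0.399, 0.917, -0.001], [0.917, -0.399, 0.0], [-0.0, -0.001, -1.0]] [0.59828397 0.11018004 0.07758684] [-0.03364823 -0.00503806  0.00964661] 0.5020992724180688 0.0
[[252.0, 306.0], [107.1, 320.2], [105.7, 334.2]]
```

View pics/c6.png

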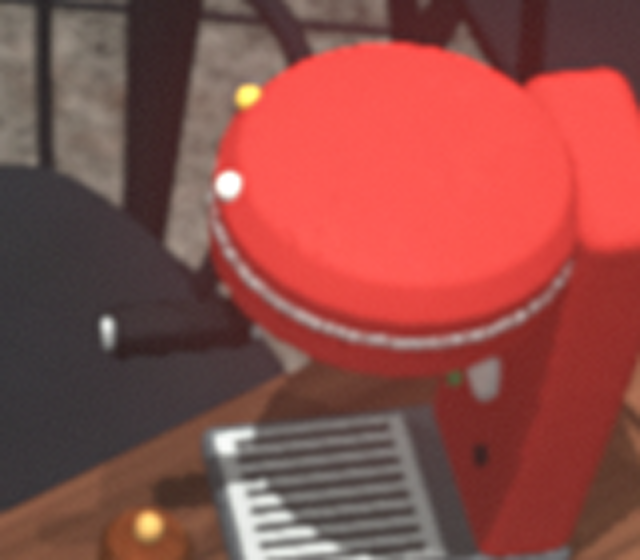

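The side view has the handle's end cap at crop pixel (107, 332). The prediction for the locked, level pose was (106, 334), so I'm handing in.

```bash
python3 -c "
from workcell import robot
print(robot.sign_off())"
```

```text
the job is handed in; nothing more can be done
None
```

The portafilter is locked in the collar with its handle under the white dot, level and released, and the job was handed in at about 21 s; I saw the pepper mill still standing but did not recheck the salt shaker or shot glass at the end.

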